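Wind a bench clamp shut on a glued mosaic block

ROBOT

A 6-joint arm with a two-finger parallel gripper is mounted at the origin on a cart in front of the work surface, level with it; the furniture and walls round the work are solid. World frame = base frame: x ahead of the robot, y to its left, z up, the work surface at z = 0. Lengths are in mm, angles in rad, forces in N, time in s.
With the tool pointing down it reaches from about 300 to 775 mm from the base axis. Payload 14.6 kg.
Tool frame: the origin (TCP) lies between the finger pads, 19 mm behind the fingertips; this is the grasp point; z points along the fingers, y is the line along which they close (so a half turn about z gives the same grasp; the last joint's range is limited). The gripper opens to 94 mm and grips with 3 to 60 N. Pads are 16 mm wide; open, the fingers measure 119 mm over their backs; the gripper's body (75 mm by 177 mm) begins 78 mm behind the grasp point.
Start: joints at [1.252, 0.3, 1.521, -0, 1.321, -0.067], TCP at [137.029, 532.647, 224.246] pointing down, gripper open.
Joint ranges: [-3.03, 3.03], [-0.79, 2.21], [0.23, 2.52], [-1.04, 4.18], [0, 3.07], [-2.55, 2.55]. Speed limits (rad/s): [2.22, 2.22, 2.57, 3.14, 3.14, 3.14].

INTERFACE

Orientations are given as a 3x3 rotation matrix whose columns are the frame's x, y, z axes.
In Python, from bench import manip gives the robot as it stands.
- The arm moves only by the tool carry_out, never from a script. Its argument "deltas" is a list of rows, each an object with "gripper": the opening, from 0 (shut) to 1 (fully open); "linear": the shift along the tool's x, y, z in m, a list of three; "twist": the turn, a rotation vector about the tool's x, y, z in rad, a list of three. A call has 1 to 10 rows; each row shifts and turns the commanded pose from where the row before left it, along the tool's axes as they then stand; what a row does not reach is not made up. A row lasts 1/12 s, in which the tool goes at most 41.7 mm and 7.16 degrees, less where a joint would pass 70% of its speed; a pose out of reach is approached as far as the arm can. A call with a gripper value outside its range is refused whole. The fingers move at their own pace and stop on an object; "squeeze" is the grip in N (left out, the last holds). Time passes only in rows, so rows that do not move let the fingers close. It gives the time, the measured TCP pose, the force, the opening and the grip force at its end, in the units of the state.
- manip.observe(): the state, without advancing time (a new reading comes with each control period).
- manip.get_image(name): name is "side" or "top" or "wrist"; returns a dict with "color" (480x640x3 uint8, red, green, blue), "z_map" (480x640 float32, mm along the optical axis (not along the pixel's ray), 0 where there is no reading), "K" (3x3 intrinsics, pixels), "view" (4x4, takes a point from world to camera coordinates); the wrist camera has in their place "T_tool_cam" (4x4, takes a point from camera to tool coordinates, whose origin is the TCP and whose axes are the flange's). Camera axes: x right, y down, z forward; pixel columns grow to the right and rows downward; lengths in mm; the calibration is good to about 2 mm. The wrist camera is an equidistant fisheye: a pixel r from the principal point sees the ray r / f radians off the axis. A picture is of the moment at which its call begins: read the wrist's pose just before it.
- manip.job_done(): hands the job in; it is judged then, once.
The state is a dict: "time_s": time; "joint_positions": joint angles; "qvel": joint speeds; "effort": joint torques, N m; "tool_pos": TCP position; "tool_rot": TCP orientation; "force": force on the tool from outside, world axes, zero at the start; "ft_torque": the same for the moment, N m; "grip_width": opening from 0.0 (shut) to 1.0 (fully open); "grip_force": force on a finger pad.
Only numpy, scipy, OpenCV 4.12 (cv2) and the standard library are available. Lean on these libraries where they do the work, as an engineer would, in place of code of your own. Each camera call takes 0.05 s, during which the arm holds its last target. There are 200 camera calls.

TASK

Lift the small tile-faced block into the bench clamp, flat and square against the fixed fence and centred in front of the spring pad. Then take hold of the loose black grip sleeve of the clamp's crank and, keeping it gripped all the while the crank turns, wind clockwise until the pad presses the block home against the fence at about 30 N (a fresh glue joint: well under 50 N at all times), and let go. Leave the other things on the bench where they are.

Things in the scene. Friction and masses are not known exactly. Their poses are not given: they have to be found in the camera images.
- clamp: Grey bench clamp, bolted down: base plate 90 x 265 mm, top at z = 12 mm. Origin: on the bench, at the clamp's middle. Its x runs across, its y along it. The fixed fence (70 mm wide, top at z = 46 mm) has its face at y = -85 mm, looking to +y; the plate before it is flat and open at both sides. The jaw closes toward -y. At yaw 0 the fence is to the robot's right.
- seat (a point): Point on the plate's top (z = 12 mm) where the middle of the block's underside belongs when the block is home against the fence (clamp x = 0, y = -57 mm). Axes as the clamp's.
- crank_axis (a point): Point on the upright crank axis, over the gearbox (64 x 60 mm, top at z = 60 mm), at clamp x = 0, y = +105 mm, z = 102 mm (the height of the sleeve's middle). Fixed to the clamp.
- crank (a joint): Turn of the crank (rad): 0 with its arm along the clamp's +y, growing clockwise seen from above as the jaw closes; starts at 0 to 1.2, stops at 7.4. The jaw advances 10 mm per rad. Stiff: about 10 N at the sleeve keeps it turning, so it stays where it is left and holds the clamping force (up to 50 N). Each newton on the block adds 0.2 N of drag at the sleeve.
- sleeve: Black grip sleeve, upright on the crank's end 50 mm from the crank axis, 20 mm diameter, 48 mm tall, spinning freely on its pin. Origin: centre of its lower end, 78.5 mm above the bench. The crank arm lies below it (top at z = 74 mm); a steel cap covers its top. Its own yaw spins with it and means nothing.
- sleeve_mid (a point): Middle of the sleeve on its axis, 102 mm above the bench.
- jaw: Moving steel jaw, 50 mm wide, top at z = 46 mm. Origin: at bench level under its front face. A screwed-out foot with a sprung rubber-faced pad (44 mm wide, z = 16 to 40 mm) stands before it; pad face 18 to 42 mm ahead of the jaw's face, unmeasured and different each time: feel or see the touch. Past the touch the pad's spring gives 8 N per mm of jaw travel, for 12 mm.
- block: Loose plywood block faced with 3 x 3 small plain tiles, 56 x 56 x 27 mm, 0.15 to 0.25 kg, lying flat to the right of the clamp. Origin: centre of its underside. Square in plan: any side may face the fence.
- jar: Small glass jar, 62 mm across, 70 mm high, a bystander; origin at the centre of its underside.
- dish: Small dish of glass chips, 69 mm across, 18 mm high, a bystander; origin at the centre of its underside.
- nippers: Pair of wheel nippers lying flat, 185 x 70 x 16 mm, a bystander; origin at the centre of its underside.
- cutter: Glass cutter lying flat, 152 mm long, 18 mm thick, a bystander; origin at the centre of its underside.
- offcut: Green glass offcut lying flat, 42 x 65 x 8 mm, a bystander; origin at the centre of its underside.

How it is judged (in metres and radians):
On the way, in this order (a step that is already met when the one before it is completed fails the run):
1. the block lies flat and free of the fingers in the clamp, within 15 mm of the fence and 12 mm of the middle (y of block in the frame of seat between -0.003 and 0.015 m and x of block in the frame of seat between -0.012 and 0.012 m and z of block in the frame of seat below 0.003 m and angle between block's own z axis and vertical below 0.05 rad and contact force between the fingers and block below 0.1 N), for 0.2 s.
2. the crank has been wound until the pad presses on the block with more than 15 N (contact force between jaw and block above 15 N), for 0.2 s.
At the end, for the whole second after the job is handed in: The block lies flat on the clamp's plate, square to the fence within 0.06 rad, against it within 3 mm and centred within 12 mm, at rest, and the pad presses it with more than 15 N after the sleeve has been let go (contact force between jaw and block above 15 N and y of block in the frame of seat between -0.003 and 0.003 m and x of block in the frame of seat between -0.012 and 0.012 m and z of block in the frame of seat below 0.003 m and angle between block's own z axis and vertical below 0.05 rad and (angle between the x axis of block and the x axis of clamp, either way round below 0.06 rad or angle between the x axis of block and the y axis of clamp, either way round below 0.06 rad) and linear speed of block below 0.01 m/s); the robot touches nothing.
It fails at once if the pad presses the block with more than 50 N (contact force between jaw and block above 50 N).
It fails at once if the crank turns while its sleeve is not gripped between the fingers (fingers on the sleeve, TCP within 13 mm of its axis) ((velocity of joint crank above 0.4 rad/s or velocity of joint crank below -0.4 rad/s) and (contact force between the fingers and sleeve below 0.5 N or distance between the grasp point and sleeve_mid above 0.03 m or horizontal distance between the grasp point and sleeve_mid above 0.013 m)).
It fails at once if a bystander is moved by more than 20 mm (distance of any of jar, dish, nippers, cutter, offcut from where it was at the start of the episode above 0.02 m).
It also fails if it takes over 72 s, if anything falls off the work surface, if the arm or the gripper's body presses on something with over 40 N, if the wrist force passes 120 N, or if a joint passes its speed limit or range.

## Working session

There is one attempt and no reset: what is moved stays moved. The work goes in short steps, Python scripts to look and compute and a tool call to move; the robot and the scene stay as the last step left them, time stands still between calls to the robot, and variables do not carry over. Pictures are saved under pics/ and viewed, at most 10 in all, crops included, and the job is handed in when it is done.

Besides the shell and the picture viewer there is one more tool, called in YAML: its name, and indented under it one key for each argument. carry_out: Moves the arm, as the interface text tells. Its arguments: {"type":"object","properties":{"deltas":{"type":"array","items":{"type":"object","properties":{"gripper":{"type":"number"},"linear":{"type":"array","items":{"type":"number"}},"twist":{"type":"array","items":{"type":"number"}}}}},"squeeze":{"type":"number"}},"required":["deltas"]}

```bash
mkdir -p pics; cat > h.py <<'E'
import numpy as np, cv2
from bench import manip
def grab(n,f):
    im=manip.get_image(n); cv2.imwrite(f'pics/{f}.png',im['color'][:,:,::-1]); np.savez(f'pics/{f}.npz',**{k:v for k,v in im.items()}); return im
def world(im,u,v,d=None,z=None):
    K=im['K'];V=np.linalg.inv(im['view']); r=np.linalg.inv(K)@[u,v,1]
    if z is not None:
        o=V[:3,3]; dr=V[:3,:3]@r; return o+dr*(z-o[2])/dr[2]
    if d is None: d=im['z_map'][int(v),int(u)]
    return (V@np.r_[r*d,1])[:3]
E
python3 - <<'E'
from h import *
s=manip.observe(); print({k:np.round(v,3) for k,v in s.items()})
for n in('top','side'):
    im=grab(n,n+'0'); print(n,im['K'],np.round(im['view'],3))
E
```

```text
{'time_s': np.float64(0.0), 'joint_positions': array([ 1.252,  0.3  ,  1.522,  0.   ,  1.321, -0.067]), 'qvel': array([-0.   ,  0.001, -0.   , -0.001, -0.   ,  0.001]), 'effort': array([-1.0000e-03, -5.3180e+01, -3.5273e+01,  7.1000e-02,  2.4000e-02,
       -0.0000e+00]), 'tool_pos': array([136.967, 532.402, 223.667]), 'tool_rot': array([[-0.968,  0.249, -0.   ],
       [ 0.249,  0.968, -0.001],
       [ 0.   , -0.001, -1.   ]]), 'force': array([-0.131, -0.425, -0.104]), 'ft_torque': array([-0.029,  0.016, -0.055]), 'grip_force': np.float64(0.0), 'grip_width': np.float64(1.001)}
top [[479.06421947   0.         322.45036084]
 [  0.         479.06421947 238.58855857]
 [  0.           0.           1.        ]] [[-4.00000e-03 -1.00000e+00 -2.40000e-02 -6.56540e+01]
 [-9.92000e-01  7.00000e-03 -1.27000e-01  5.89559e+02]
 [ 1.27000e-01  2.40000e-02 -9.92000e-01  9.31672e+02]
 [ 0.00000e+00  0.00000e+00  0.00000e+00  1.00000e+00]]
side [[529.78920176   0.         320.66495777]
 [  0.         529.78920176 239.61617377]
 [  0.           0.           1.        ]] [[-9.45000e-01 -3.28000e-01 -3.00000e-03  5.44889e+02]
 [-1.90000e-01  5.54000e-01 -8.11000e-01  2.32942e+02]
 [ 2.68000e-01 -7.66000e-01 -5.85000e-01  8.48772e+02]
 [ 0.00000e+00  0.00000e+00  0.00000e+00  1.00000e+00]]
```

View pics/top0.png

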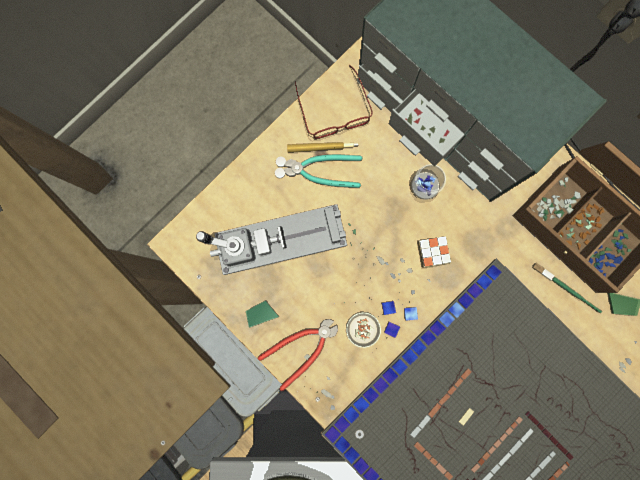

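View pics/side0.png

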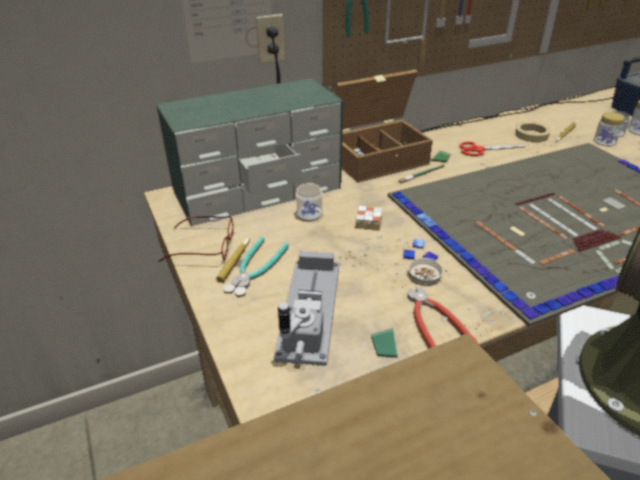

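The top view shows the clamp at (280,240), with the fence at the right end (340,228) and the crank sleeve at about (203,238). The block is at (434,251) and the dish at (363,329). I'll enlarge the clamp and block.

```bash
python3 - <<'E'
from h import *
c=cv2.imread('pics/top0.png')[190:290,190:350]
cv2.imwrite('pics/c1.png',cv2.resize(c,None,fx=5,fy=5,interpolation=cv2.INTER_CUBIC))
c=cv2.imread('pics/top0.png')[225:280,405:465]
cv2.imwrite('pics/c2.png',cv2.resize(c,None,fx=8,fy=8,interpolation=cv2.INTER_CUBIC))
im=np.load('pics/top0.npz')
for n,p in dict(shelf=(100,350),shelfcorner=(225,385),jar=(427,183),nip=(290,165),cut=(320,147),floor=(100,180),tray=(240,360),plank=(60,250),cab=(480,60),offcut=(262,313),dish=(363,329)).items(): print(n,np.round(world(im,*p)))
E
```

```text
shelf [377. 337. 112.]
shelfcorner [315. 106. 113.]
jar [ 704. -284.   31.]
nip [749.  -1.  16.]
cut [787. -64.  16.]
floor [ 903.  757. -685.]
tray [ 306.  164. -323.]
plank [562. 424. 111.]
cab [ 863. -338.  235.]
offcut [440.  57.   4.]
dish [ 407. -150.   10.]
```

View pics/c1.png

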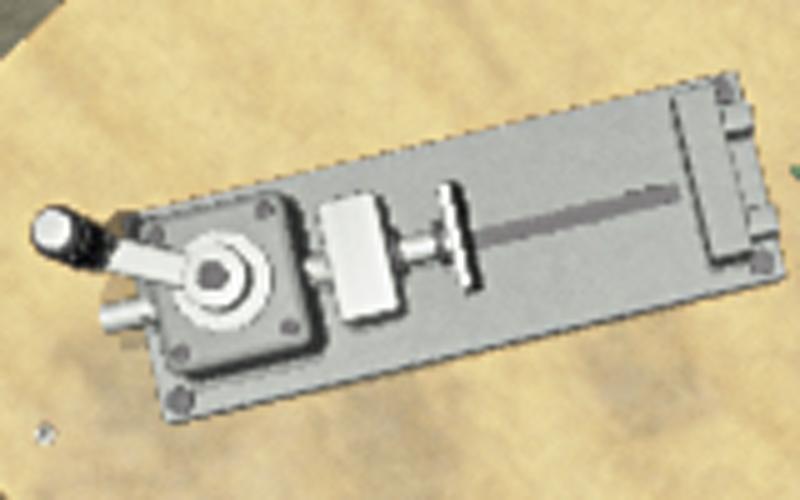

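View pics/c2.png

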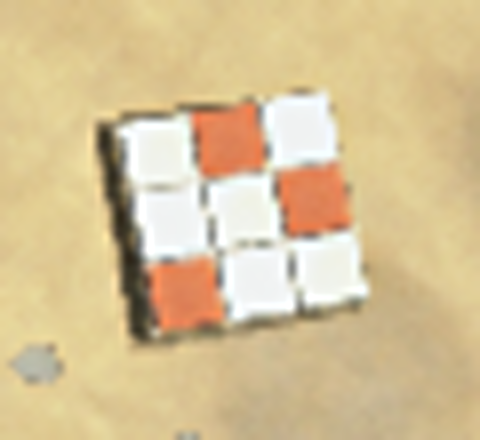

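The crop shows the plate corners at TR (738,73), BR (785,277) and BL (168,422). The sleeve cap is at (53,230). The block's top corners are (118,122), (330,92), (368,298) and (152,333).

```bash
cat >> h.py <<'E'
C=None
E
python3 - <<'E'
from h import *
im=np.load('pics/top0.npz')
def P(x,y,s,ox,oy,z): return world(im,(x+.5)/s-.5+ox,(y+.5)/s-.5+oy,z=z)
pl=[P(x,y,5,190,190,12)[:2] for x,y in((738,73),(785,277),(168,422))]
print('plate',np.round(pl,1),np.linalg.norm(pl[0]-pl[1]),np.linalg.norm(pl[1]-pl[2]))
ctr=(pl[0]+pl[2])/2; d=pl[2]-pl[1]; d/=np.linalg.norm(d)   # clamp +y
yaw=np.arctan2(-d[0],d[1]); R=np.array([[np.cos(yaw),-np.sin(yaw)],[np.sin(yaw),np.cos(yaw)]])
print('ctr',ctr,'yaw',yaw, 'shortside yaw', np.arctan2(*( (pl[0]-pl[1])[::-1])))
for n,p in dict(seat=(0,-57),axis=(0,105),fence=(0,-85)).items(): print(n,ctr+R@p)
b=np.array([P(x,y,8,405,225,27)[:2] for x,y in((118,122),(330,92),(368,298),(152,333))])
print('block',b.mean(0),[np.linalg.norm(b[i]-b[i-1]) for i in range(4)],[np.arctan2(*(b[i]-b[i-1])[::-1]) for i in range(4)])
ax=ctr+R@[0,105]
s=P(53,230,5,190,190,130)[:2]; print('sleeve',s, 'r',np.linalg.norm(s-ax), 'clamp frame',R.T@(s-ax))
for n,p in dict(fl=(672,97),fr=(713,257),fr2=(748,250),fl2=(712,85)).items(): print(n, R.T@(P(*p,5,190,190,46)[:2]-ctr))
for n,p in dict(jawL=(318,203),jawR=(338,325),jawfR=(405,305),jawfL=(382,195)).items(): print(n, R.T@(P(*p,5,190,190,46)[:2]-ctr))
for n,p in dict(padL=(455,183),padR=(480,290)).items(): print(n, R.T@(P(*p,5,190,190,40)[:2]-ctr))
print('axiscap',R.T@(P(213,275,5,190,190,80)[:2]-ctr))
E
```

```text
plate [[ 664.7  -99.6]
 [ 578.6 -118.3]
 [ 520.1  136.9]] 88.04907900293948 261.8383754967529
ctr [592.40611035  18.66375951] yaw 0.22535630503445764 shortside yaw 0.21446196197959283
seat [605.14296966 -36.89496991]
axis [568.94347479 121.00878739]
fence [611.39967247 -64.18697735]
block [ 563.62546747 -296.15757061] [np.float64(54.120839921253136), np.float64(54.29456694703727), np.float64(52.9992146257708), np.float64(55.124759891435104)] [np.float64(0.1285386517183403), np.float64(-1.4361194328398066), np.float64(-2.997735278899568), np.float64(1.725843681866511)]
sleeve [584.37955865 153.60343012] r 36.0649888316669 clamp frame [22.32916815 28.32122294]
fl [  33.98425505 -101.42143922]
fr [ -33.16089585 -102.55613351]
fr2 [ -33.64035338 -116.82795425]
fl2 [  35.03074238 -118.25758953]
jawL [24.82393719 47.21603765]
jawR [-25.27652346  49.73379459]
jawfR [-23.60131707  21.8447372 ]
jawfL [22.03252947 21.35734749]
padL [21.05400781 -7.9290652 ]
padR [-23.84989092  -8.30581044]
axiscap [ 0.50689875 88.32148332]
```

carry_out:
  deltas:
    - {"gripper": 1,"linear": [0,0,0],"twist": [0,0,0.118]}
    - {"gripper": 1,"linear": [0,0,0],"twist": [0,0,0.118]}
    - {"gripper": 1,"linear": [0,0,0],"twist": [0,0,0.118]}
    - {"gripper": 1,"linear": [0,0,0],"twist": [0,0,0.118]}
    - {"gripper": 1,"linear": [0,0,0],"twist": [0,0,0.118]}
    - {"gripper": 1,"linear": [0,0,0],"twist": [0,0,0.118]}
    - {"gripper": 1,"linear": [0,0,0],"twist": [0,0,0.118]}
    - {"gripper": 1,"linear": [0,0,0],"twist": [0,0,0.118]}
    - {"gripper": 1,"linear": [0,0,0],"twist": [0,0,0.118]}
    - {"gripper": 1,"linear": [0,0,0],"twist": [0,0,0.118]}

```text
time_s: 0.93
tool_pos: [137.0, 532.5, 223.9]
tool_rot: [[-0.133, 0.991, -0.0], [0.991, 0.133, -0.001], [-0.001, -0.0, -1.0]]
force: [0.1, -0.0, -0.2]
grip_width: 0.998
grip_force: 0.0
```

carry_out:
  deltas:
    - {"gripper": 1,"linear": [-0.035,0.0122,0],"twist": [0,0,0]}
    - {"gripper": 1,"linear": [-0.035,0.0122,0],"twist": [0,0,0]}
    - {"gripper": 1,"linear": [-0.035,0.0122,0],"twist": [0,0,0]}
    - {"gripper": 1,"linear": [-0.035,0.0122,0],"twist": [0,0,0]}
    - {"gripper": 1,"linear": [-0.035,0.0122,0],"twist": [0,0,0]}
    - {"gripper": 1,"linear": [-0.035,0.0122,0],"twist": [0,0,0]}
    - {"gripper": 1,"linear": [-0.035,0.0122,0],"twist": [0,0,0]}
    - {"gripper": 1,"linear": [-0.035,0.0122,0],"twist": [0,0,0]}
    - {"gripper": 1,"linear": [-0.035,0.0122,0],"twist": [0,0,0]}
    - {"gripper": 1,"linear": [-0.035,0.0122,0],"twist": [0,0,0]}

```text
time_s: 1.77
tool_pos: [306.6, 201.2, 224.2]
tool_rot: [[-0.139, 0.99, 0.0], [0.99, 0.139, 0.0], [0.0, 0.0, -1.0]]
force: [1.0, 0.4, -0.1]
grip_width: 0.998
grip_force: 0.0
```

carry_out:
  deltas:
    - {"gripper": 1,"linear": [-0.035,0.0122,0],"twist": [0,0,0]}
    - {"gripper": 1,"linear": [-0.035,0.0122,0],"twist": [0,0,0]}
    - {"gripper": 1,"linear": [-0.035,0.0122,0],"twist": [0,0,0]}
    - {"gripper": 1,"linear": [-0.035,0.0122,0],"twist": [0,0,0]}
    - {"gripper": 1,"linear": [-0.035,0.0122,0],"twist": [0,0,0]}
    - {"gripper": 1,"linear": [-0.035,0.0122,0],"twist": [0,0,0]}
    - {"gripper": 1,"linear": [-0.035,0.0122,0],"twist": [0,0,0]}
    - {"gripper": 1,"linear": [-0.035,0.0122,0],"twist": [0,0,0]}
    - {"gripper": 1,"linear": [-0.035,0.0122,0],"twist": [0,0,0]}
    - {"gripper": 1,"linear": [-0.035,0.0122,0],"twist": [0,0,0]}

```text
time_s: 2.6
tool_pos: [476.0, -128.7, 224.0]
tool_rot: [[-0.138, 0.99, -0.0], [0.99, 0.138, 0.0], [0.0, -0.0, -1.0]]
force: [1.6, 0.9, 0.8]
grip_width: 0.999
grip_force: 0.0
```

carry_out:
  deltas:
    - {"gripper": 1,"linear": [-0.035,0.0126,0],"twist": [0,0,0]}
    - {"gripper": 1,"linear": [-0.035,0.0126,0],"twist": [0,0,0]}
    - {"gripper": 1,"linear": [-0.035,0.0126,0.02],"twist": [0,0,0]}
    - {"gripper": 1,"linear": [-0.035,0.0126,0.02],"twist": [0,0,0]}
    - {"gripper": 1,"linear": [-0.035,0.0126,0.02],"twist": [0,0,0]}
    - {"gripper": 1,"linear": [0,0,0.02],"twist": [0,0,0]}
    - {"gripper": 1,"linear": [0,0,0],"twist": [0,0,0]}
    - {"gripper": 1,"linear": [0,0,0],"twist": [0,0,0]}

```text
time_s: 3.27
tool_pos: [561.0, -289.6, 144.2]
tool_rot: [[-0.138, 0.99, -0.002], [0.99, 0.138, 0.001], [0.002, -0.002, -1.0]]
force: [-0.0, -0.1, 0.3]
grip_width: 1.001
grip_force: 0.0
```

```bash
python3 - <<'E'
from h import *
s=manip.observe(); print(s['tool_pos'])
im=grab('wrist','w1'); np.savez('pics/w1s.npz',p=s['tool_pos'],R=s['tool_rot']); print(im['K'],np.round(im['T_tool_cam'],3))
E
```

```text
[ 561.04909278 -289.60141943  144.16533081]
[[371.64829954   0.         324.44631263]
 [  0.         371.64829954 243.37689489]
 [  0.           0.           1.        ]] [[ 2.00000e-03 -9.70000e-01 -2.42000e-01  6.89390e+01]
 [ 1.00000e+00  2.00000e-03  0.00000e+00  2.88000e-01]
 [ 0.00000e+00 -2.42000e-01  9.70000e-01 -1.60968e+02]
 [ 0.00000e+00  0.00000e+00  0.00000e+00  1.00000e+00]]
```

View pics/w1.png

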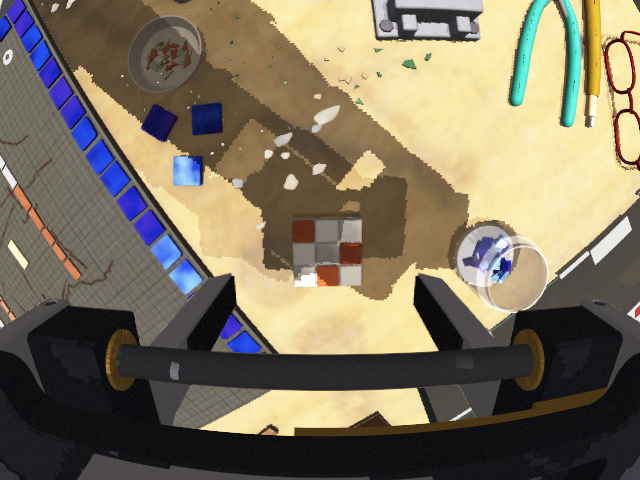

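The block's top corners are at (292,220), (362,218), (362,286) and (293,287), almost square to the tool. The clamp's fence is at the upper right (375–482, 0–38).

```bash
cat >> h.py <<'E'
def wrist(im,s,u,v,z):
    K=im['K'];T=im['T_tool_cam']; a=np.array([u-K[0,2],v-K[1,2]]);r=np.hypot(*a);th=r/K[0,0]
    d=np.r_[np.sin(th)*a/r,np.cos(th)] if r>0 else np.array([0,0,1.])
    o=s['p']+s['R']@T[:3,3]; d=s['R']@T[:3,:3]@d
    return (o+d*(z-o[2])/d[2])
E
python3 - <<'E'
from h import *
im=np.load('pics/w1.npz');s=np.load('pics/w1s.npz')
b=np.array([wrist(im,s,u,v,27)[:2] for u,v in((292,219.5),(362,218),(362,286),(293,287))])
print(b.mean(0),[np.linalg.norm(b[i]-b[i-1]) for i in range(4)],[np.arctan2(*(b[i]-b[i-1])[::-1])%(np.pi/2) for i in range(4)])
print('tool frame',s['R'].T[:2,:2]@(b.mean(0)-s['p'][:2]))
E
```

```text
[ 564.48149988 -297.60785989] [np.float64(54.72765712009674), np.float64(53.36742213823976), np.float64(55.07672249525213), np.float64(55.224463904836384)] [np.float64(0.13288435694707634), np.float64(0.16332833160975102), np.float64(0.16677633973901873), np.float64(0.15655414812729473)]
tool frame [-8.40446745  2.29107954]
```

carry_out:
  deltas:
    - {"gripper": 1,"linear": [-0.0082,0.0023,0.02],"twist": [0,0,-0.015]}
    - {"gripper": 1,"linear": [0,0,0.025],"twist": [0,0,0]}
    - {"gripper": 1,"linear": [0,0,0.025],"twist": [0,0,0]}
    - {"gripper": 1,"linear": [0,0,0.025],"twist": [0,0,0]}
    - {"gripper": 1,"linear": [0,0,0.015],"twist": [0,0,0]}
    - {"gripper": 1,"linear": [0,0,0.011],"twist": [0,0,0]}
    - {"gripper": 1,"linear": [0,0,0],"twist": [0,0,0]}
    - {"gripper": 1,"linear": [0,0,0],"twist": [0,0,0]}

```text
time_s: 3.98
tool_pos: [565.6, -297.7, 25.6]
tool_rot: [[-0.154, 0.988, 0.001], [0.988, 0.154, -0.001], [-0.001, 0.001, -1.0]]
force: [-0.1, -0.4, 0.8]
grip_width: 0.999
grip_force: 0.0
```

carry_out:
  deltas:
    - {"gripper": 0.5,"linear": [0,0,0],"twist": [0,0,0]}
    - {"gripper": 0.5,"linear": [0,0,0],"twist": [0,0,0]}
    - {"gripper": 0.5,"linear": [0,0,0],"twist": [0,0,0]}
    - {"gripper": 0.5,"linear": [0,0,0],"twist": [0,0,0]}
    - {"gripper": 0.5,"linear": [0,0,0],"twist": [0,0,0]}
    - {"gripper": 0.5,"linear": [0,0,0],"twist": [0,0,0]}
    - {"gripper": 0.5,"linear": [0,0,0],"twist": [0,0,0]}
  squeeze: 20

```text
time_s: 4.57
tool_pos: [565.0, -297.9, 24.2]
tool_rot: [[-0.153, 0.988, -0.0], [0.988, 0.153, -0.0], [-0.0, -0.0, -1.0]]
force: [-0.7, -0.0, 1.7]
grip_width: 0.594
grip_force: 20.0
```

carry_out:
  deltas:
    - {"gripper": 0.5,"linear": [0,0,-0.02],"twist": [0,0,0]}
    - {"gripper": 0.5,"linear": [0,0,-0.03],"twist": [0,0,0]}
    - {"gripper": 0.5,"linear": [0,0,-0.03],"twist": [0,0,0]}
    - {"gripper": 0.5,"linear": [0.033,0.012,-0.03],"twist": [0,0,0]}
    - {"gripper": 0.5,"linear": [0.033,0.012,0],"twist": [0,0,0]}
    - {"gripper": 0.5,"linear": [0.033,0.012,0],"twist": [0,0,0]}
    - {"gripper": 0.5,"linear": [0.033,0.012,0],"twist": [0,0,0]}
    - {"gripper": 0.5,"linear": [0.033,0.012,0],"twist": [0,0,-0.068]}
    - {"gripper": 0.5,"linear": [0,0,0],"twist": [0,0,0]}
    - {"gripper": 0.5,"linear": [0,0,0],"twist": [0,0,0]}

```text
time_s: 5.4
tool_pos: [598.5, -127.4, 131.0]
tool_rot: [[-0.223, 0.975, -0.0], [0.975, 0.223, 0.0], [0.0, -0.0, -1.0]]
force: [-0.5, -0.1, -1.5]
grip_width: 0.594
grip_force: 20.0
```

```bash
python3 - <<'E'
from h import *
s=manip.observe(); print(s['tool_pos'],s['grip_force'])
im=grab('wrist','w2'); np.savez('pics/w2s.npz',p=s['tool_pos'],R=s['tool_rot'])
E
```

```text
[ 598.48289422 -127.38049214  130.95139948] 19.999148547649384
```

View pics/w2.png

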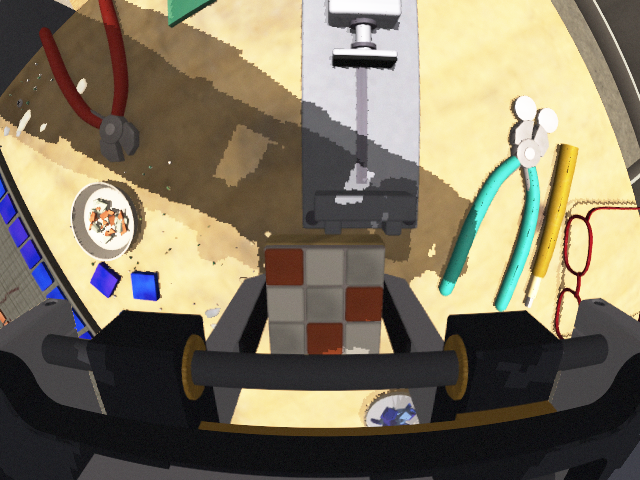

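The fence's top front edge runs from about (314,193) to (416,191). The plate sides at row 150 are u = 303 and 418, and the pad's front edge is at (333–397, 66).

```bash
python3 - <<'E'
from h import *
im=np.load('pics/w2.npz');s=np.load('pics/w2s.npz')
W=lambda u,v,z:wrist(im,s,u,v,z)[:2]
f=[W(314,193,46),W(416,191,46)]; print('fence',np.round(f,1),np.linalg.norm(f[1]-f[0]))
e=f[1]-f[0]; print('yaw fence',np.arctan2(e[1],e[0]))
L=[W(303,30,12),W(303,200,12)];Rr=[W(418,30,12),W(419,200,12)]
for a in(L,Rr): print(np.round(a,1),np.arctan2(-(a[0]-a[1])[0],(a[0]-a[1])[1]))
yaw=.222; R=np.array([[np.cos(yaw),-np.sin(yaw)],[np.sin(yaw),np.cos(yaw)]])
mid=(f[0]+f[1])/2; o=mid+R@[0,85]
print('origin',o,'seat',mid+R@[0,28],'axis',mid+R@[0,190])
for p in L+Rr: print('side x',R.T@(p-o))
print('pad',R.T@(W(333,66,40)-o),R.T@(W(397,66,40)-o))
c=np.array([592.41,18.66])+R@[0,-16.6]; print('top cam origin',c, 'slp',R.T@(np.array([584.38,153.6])-c))
t=mid+R@[0,33]; print('target5mm',t,'tool delta',s['R'].T[:2,:2]@(t-s['p'][:2]))
# block front edge in hand (top z): 
zt=s['p'][2]-24.2+27
print('block edge tool', s['R'].T[:2,:2]@(W(265,249,zt)-s['p'][:2]), s['R'].T[:2,:2]@(W(383,245,zt)-s['p'][:2]))
E
```

```text
fence [[582.5 -88. ]
 [649.1 -70.5]] 68.88768210172631
yaw fence 0.2565502467844112
[[545.9  29.7]
 [575.4 -98.9]] 0.22592020196445775
[[631.   52.8]
 [662.4 -78.1]] 0.23551350149968622
origin [597.10378692   3.68902013] seat [609.65410279 -51.91214507] axis [573.984784   106.11221918]
side x [-44.25780532  36.61806228]
side x [-43.74076459 -95.27261185]
side x [43.88072216 40.46263314]
side x [ 45.69991828 -94.14980474]
pad [-22.16185836   0.50528102] [21.35586159  2.24397371]
top cam origin [596.06500427   2.46737996] slp [ 21.87828539 149.99649594]
target5mm [608.55319789 -47.03484988] tool delta [76.08116134 27.72165461]
block edge tool [ 26.79645163 -26.16992214] [28.74178114 26.15856478]
```

carry_out:
  deltas:
    - {"gripper": 0.5,"linear": [0.026,0.0095,0],"twist": [0,0,0]}
    - {"gripper": 0.5,"linear": [0.026,0.0095,0],"twist": [0,0,0]}
    - {"gripper": 0.5,"linear": [0.024,0.0085,0],"twist": [0,0,-0.003]}
    - {"gripper": 0.5,"linear": [0,0,0],"twist": [0,0,0]}
    - {"gripper": 0.5,"linear": [0,0,0.02],"twist": [0,0,0]}
    - {"gripper": 0.5,"linear": [0,0,0.025],"twist": [0,0,0]}
    - {"gripper": 0.5,"linear": [0,0,0.02],"twist": [0,0,0]}
    - {"gripper": 0.5,"linear": [0,0,0.015],"twist": [0,0,0]}
    - {"gripper": 0.5,"linear": [0,0,0.008],"twist": [0,0,0]}
    - {"gripper": 0.5,"linear": [0,0,0],"twist": [0,0,0]}

```text
time_s: 6.28
tool_pos: [607.5, -50.0, 41.3]
tool_rot: [[-0.221, 0.975, -0.003], [0.975, 0.221, 0.0], [0.001, -0.003, -1.0]]
force: [0.2, 0.0, -2.6]
grip_width: 0.595
grip_force: 20.0
```

carry_out:
  deltas:
    - {"gripper": 0.5,"linear": [0,0,0.003],"twist": [0,0,0]}
    - {"gripper": 0.5,"linear": [0,0,0.002],"twist": [0,0,0]}
    - {"gripper": 0.5,"linear": [0,0,0],"twist": [0,0,0]}

```text
time_s: 6.53
tool_pos: [608.7, -49.1, 38.6]
tool_rot: [[-0.223, 0.975, 0.001], [0.975, 0.223, -0.0], [-0.0, 0.001, -1.0]]
force: [-0.1, 1.0, -2.2]
grip_width: 0.592
grip_force: 20.0
```

carry_out:
  deltas:
    - {"gripper": 0.5,"linear": [0,0,0.0015],"twist": [0,0,0]}
    - {"gripper": 0.5,"linear": [0,0,0.001],"twist": [0,0,0]}
    - {"gripper": 0.5,"linear": [0,0,0],"twist": [0,0,0]}
    - {"gripper": 0.5,"linear": [0,0,0],"twist": [0,0,0]}

```text
time_s: 6.87
tool_pos: [608.7, -48.8, 36.2]
tool_rot: [[-0.223, 0.975, 0.001], [0.975, 0.223, -0.0], [-0.0, 0.001, -1.0]]
force: [-0.1, -0.5, 3.8]
grip_width: 0.593
grip_force: 20.0
```

carry_out:
  deltas:
    - {"gripper": 0.85,"linear": [0,0,0],"twist": [0,0,0]}
    - {"gripper": 0.85,"linear": [0,0,0],"twist": [0,0,0]}
    - {"gripper": 0.85,"linear": [0,0,0],"twist": [0,0,0]}
    - {"gripper": 0.85,"linear": [0,0,0],"twist": [0,0,0]}
    - {"gripper": 0.85,"linear": [0,0,0],"twist": [0,0,0]}
    - {"gripper": 0.85,"linear": [0,0,-0.02],"twist": [0,0,0]}
    - {"gripper": 0.85,"linear": [0,0,-0.04],"twist": [0,0,0]}
    - {"gripper": 0.85,"linear": [0,0,-0.04],"twist": [0,0,0]}
    - {"gripper": 0.85,"linear": [0,0,-0.04],"twist": [0,0,0]}
    - {"gripper": 0.85,"linear": [0,0,0],"twist": [0,0,0]}

```text
time_s: 7.7
tool_pos: [611.0, -49.1, 184.1]
tool_rot: [[-0.223, 0.975, 0.012], [0.975, 0.223, -0.002], [-0.004, 0.011, -1.0]]
force: [1.0, -0.4, 0.6]
grip_width: 0.853
grip_force: 0.0
```

```bash
python3 - <<'E'
from h import *
s=manip.observe(); print(s['tool_pos'])
im=grab('wrist','w3'); np.savez('pics/w3s.npz',p=s['tool_pos'],R=s['tool_rot'])
im=im['z_map']; print(im[80:240:20,300:440:20])
E
```

```text
[610.99094048 -49.088364   184.13921241]
[[  0.      274.92255 274.14072 306.01993 318.58072 317.8466  317.35297]
 [278.9629  279.9664  278.59335 310.47833 322.10446 322.60123 323.0926 ]
 [282.95267 284.38293 284.1727  315.379   327.08508 326.63385 327.39783]
 [318.76633 298.85742 319.6128  320.27823 331.26816 330.52026 333.85376]
 [295.6456    0.      296.86685 323.03534 336.3328  336.98975 335.00186]
 [328.28195 328.17892 329.3155  330.11734 340.89056 340.13904 340.5182 ]
 [312.25073 312.02298 313.95755 333.05353 345.9881  344.61328 344.90305]
 [309.61884 309.94955 309.55313 337.82483 349.44943 350.13153 350.9234 ]]
```

View pics/w3.png

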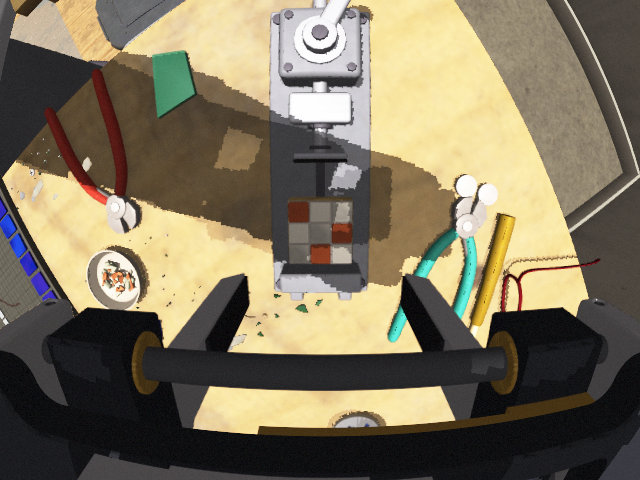

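The block sits flat and square in front of the fence, with its top at about (288–352, 198–263). The crank hub is at (320,32) and the sleeve is out of view at the top. I'll go nearer to see the sleeve.

carry_out:
  deltas:
    - {"gripper": 0.45,"linear": [0.032,0.005,0],"twist": [0,0,0]}
    - {"gripper": 0.45,"linear": [0.032,0.005,0],"twist": [0,0,0]}
    - {"gripper": 0.45,"linear": [0.032,0.005,0],"twist": [0,0,0]}
    - {"gripper": 0.45,"linear": [0.034,0.0045,0],"twist": [0,0,0]}
    - {"gripper": 0.45,"linear": [0,0,0],"twist": [0,0,0]}
    - {"gripper": 0.45,"linear": [0,0,0],"twist": [0,0,0]}
    - {"gripper": 0.45,"linear": [0,0,0],"twist": [0,0,0]}

```text
time_s: 8.33
tool_pos: [598.3, 81.9, 174.8]
tool_rot: [[-0.223, 0.975, -0.001], [0.975, 0.223, -0.0], [-0.0, -0.001, -1.0]]
force: [0.3, 0.1, 0.4]
grip_width: 0.455
grip_force: 0.0
```

```bash
python3 - <<'E'
from h import *
s=manip.observe(); print(s['tool_pos'],s['tool_rot'])
im=grab('wrist','w4'); np.savez('pics/w4s.npz',p=s['tool_pos'],R=s['tool_rot'])
E
```

```text
[598.26000883  81.87487549 174.8013633 ] [[-2.23310106e-01  9.74746858e-01 -1.07708348e-03]
 [ 9.74747453e-01  2.23309946e-01 -2.67990356e-04]
 [-2.06993029e-05 -1.10972934e-03 -9.99999384e-01]]
```

View pics/w4.png

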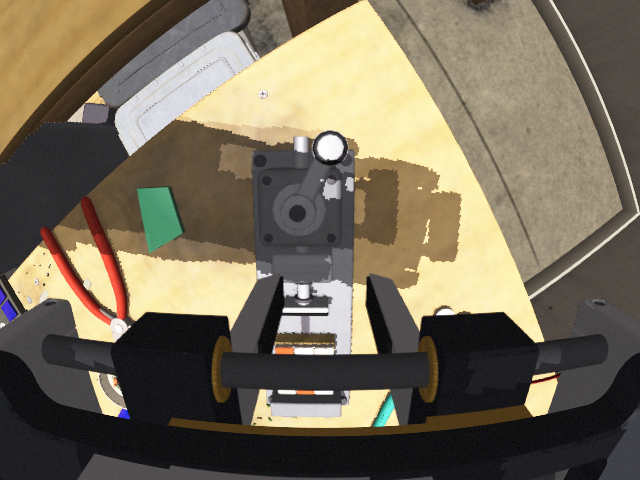

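The sleeve cap is centred at (331,148), with a radius of about 15 px, and the hub is at (297,213).

```bash
python3 - <<'E'
from h import *
im=np.load('pics/w4.npz');s=np.load('pics/w4s.npz')
W=lambda u,v,z:wrist(im,s,u,v,z)[:2]
yaw=.226; R=np.array([[np.cos(yaw),-np.sin(yaw)],[np.sin(yaw),np.cos(yaw)]])
zc=im['z_map']; T=im['T_tool_cam']
def wz(u,v):
    a=np.array([u-im['K'][0,2],v-im['K'][1,2]]);th=np.hypot(*a)/im['K'][0,0]
    d=np.r_[np.tan(th)*a/np.hypot(*a),1]*zc[v,u]
    return s['p']+s['R']@(T@np.r_[d,1])[:3]
c=wz(331,148);h=wz(297,213);h2=wz(285,220);print('cap',c,'hub',h,h2)
sl=W(331,148,c[2]);ax=W(297,213,h[2]); print(sl,ax,R.T@(sl-ax))
print('tool delta to sleeve',s['R'].T[:2,:2]@(sl-s['p'][:2]))
o=np.array([596.6,3.1]);print('ax pred',o+R@[0,105])
E
```

```text
cap [585.85854951 152.23899038 132.87623723] hub [573.82919113 104.52583722  84.05357609] [566.46194339  97.0250252   79.7799414 ]
[585.85854951 152.23899038] [573.82919113 104.52583722] [22.41507117 43.80428098]
tool delta to sleeve [71.35661294  3.62472318]
ax pred [573.07149033 105.4299039 ]
```

carry_out:
  deltas:
    - {"gripper": 0.45,"linear": [0.025,0.0013,0],"twist": [0,0,0]}
    - {"gripper": 0.45,"linear": [0.025,0.001,0],"twist": [0,0,0]}
    - {"gripper": 0.45,"linear": [0.022,0.001,0],"twist": [0,0,0]}
    - {"gripper": 0.45,"linear": [0,0,0],"twist": [0,0,0]}
    - {"gripper": 0.45,"linear": [0,0,0],"twist": [0,0,0]}
    - {"gripper": 0.45,"linear": [0,0,0.02],"twist": [0,0,0]}
    - {"gripper": 0.45,"linear": [0,0,0.02],"twist": [0,0,0]}
    - {"gripper": 0.45,"linear": [0,0,0.02],"twist": [0,0,0]}
    - {"gripper": 0.45,"linear": [0,0,0.01],"twist": [0,0,0]}
    - {"gripper": 0.45,"linear": [0,0,0],"twist": [0,0,0]}

```text
time_s: 9.22
tool_pos: [584.9, 151.7, 103.3]
tool_rot: [[-0.222, 0.975, -0.004], [0.975, 0.222, -0.001], [-0.0, -0.004, -1.0]]
force: [-0.0, 1.1, 0.5]
grip_width: 0.448
grip_force: 0.0
```

carry_out:
  deltas:
    - {"gripper": 0.45,"linear": [0,0,0],"twist": [0,0,0]}

```text
time_s: 9.3
tool_pos: [585.9, 152.3, 105.9]
tool_rot: [[-0.222, 0.975, -0.0], [0.975, 0.222, -0.0], [-0.0, -0.0, -1.0]]
force: [-0.5, 1.4, 0.5]
grip_width: 0.444
grip_force: 0.0
```

carry_out:
  deltas:
    - {"gripper": 0.1,"linear": [0,0,0.001],"twist": [0,0,0]}
    - {"gripper": 0.1,"linear": [0,0,0],"twist": [0,0,0]}
    - {"gripper": 0.1,"linear": [0,0,0],"twist": [0,0,0]}
    - {"gripper": 0.1,"linear": [0,0,0],"twist": [0,0,0]}
    - {"gripper": 0.1,"linear": [0,0,0],"twist": [0,0,0]}
    - {"gripper": 0.1,"linear": [0,0,0],"twist": [0,0,0]}
    - {"gripper": 0.1,"linear": [0,0,0],"twist": [0,0,0]}
  squeeze: 45

```text
time_s: 9.88
tool_pos: [585.5, 153.2, 105.3]
tool_rot: [[-0.223, 0.975, -0.0], [0.975, 0.223, -0.0], [-0.0, -0.0, -1.0]]
force: [-5.7, -1.7, 6.8]
grip_width: 0.206
grip_force: 45.0
```

```bash
cat >> h.py <<'E'
yaw=.226; R2=np.array([[np.cos(yaw),-np.sin(yaw)],[np.sin(yaw),np.cos(yaw)]]); O=np.array([596.7,2.9])
def cloud(f):  # wrist depth -> clamp frame
    im=np.load(f'pics/{f}.npz');s=np.load(f'pics/{f}s.npz');K=im['K'];T=im['T_tool_cam']
    v,u=np.mgrid[0:480,0:640];a=np.stack([u-K[0,2],v-K[1,2]],-1);r=np.hypot(a[...,0],a[...,1])+1e-9;th=r/K[0,0]
    d=im['z_map']; t=np.tan(np.minimum(th,1.4))/r
    p=np.stack([a[...,0]*t*d,a[...,1]*t*d,d],-1); p=p@T[:3,:3].T+T[:3,3]; w=p@s['R'].T+s['p']
    c=w.copy(); c[...,:2]=(w[...,:2]-O)@R2; c[d<=0]=np.nan; return c
E
python3 - <<'E'
from h import *
q=.461
for k in range(46):
    a,b=q+.1*k,q+.1*(k+1); print('%.2f'%b,'%.1f,%.1f'%(50*(np.cos(b)-np.cos(a)),50*(np.sin(b)-np.sin(a))),end=' | ')
print()
for f in('w2','w3','w4'):
    c=cloud(f)
    m=(abs(c[...,0])<20)
    for lo,hi,zl,zh in((-60,70,33,43),(-110,-70,42,50),(10,70,43,50)):
        y=c[...,1][m&(c[...,2]>zl)&(c[...,2]<zh)&(c[...,1]>lo)&(c[...,1]<hi)]
        h,e=np.histogram(y,bins=np.arange(lo,hi+1,3)); print(f,(zl,zh),[(int(e[i]),int(h[i])) for i in range(len(h)) if h[i]>2])
E
```

```text
0.56 -2.4,4.4 | 0.66 -2.9,4.1 | 0.76 -3.3,3.8 | 0.86 -3.6,3.4 | 0.96 -3.9,3.1 | 1.06 -4.2,2.7 | 1.16 -4.5,2.2 | 1.26 -4.7,1.8 | 1.36 -4.8,1.3 | 1.46 -4.9,0.8 | 1.56 -5.0,0.3 | 1.66 -5.0,-0.2 | 1.76 -4.9,-0.7 | 1.86 -4.9,-1.2 | 1.96 -4.7,-1.7 | 2.06 -4.5,-2.1 | 2.16 -4.3,-2.6 | 2.26 -4.0,-3.0 | 2.36 -3.7,-3.4 | 2.46 -3.3,-3.7 | 2.56 -2.9,-4.0 | 2.66 -2.5,-4.3 | 2.76 -2.1,-4.5 | 2.86 -1.6,-4.7 | 2.96 -1.1,-4.9 | 3.06 -0.7,-5.0 | 3.16 -0.2,-5.0 | 3.26 0.3,-5.0 | 3.36 0.8,-4.9 | 3.46 1.3,-4.8 | 3.56 1.8,-4.7 | 3.66 2.3,-4.5 | 3.76 2.7,-4.2 | 3.86 3.1,-3.9 | 3.96 3.5,-3.6 | 4.06 3.8,-3.2 | 4.16 4.1,-2.8 | 4.26 4.4,-2.4 | 4.36 4.6,-2.0 | 4.46 4.8,-1.5 | 4.56 4.9,-1.0 | 4.66 5.0,-0.5 | 4.76 5.0,-0.0 | 4.86 5.0,0.5 | 4.96 4.9,1.0 | 5.06 4.8,1.5 | 
w2 (33, 43) [(6, 337), (9, 246), (12, 189), (15, 51), (18, 79), (21, 26), (24, 29), (27, 33), (30, 28), (33, 87), (36, 204), (39, 139)]
w2 (42, 50) [(-107, 23), (-104, 231), (-101, 257), (-98, 273), (-95, 246), (-92, 274), (-89, 245)]
w2 (43, 50) [(37, 126), (40, 260), (43, 229), (46, 228), (49, 37)]
w3 (33, 43) [(-60, 175), (-57, 156), (-54, 169),
[... 159 characters left out ...]
 (21, 26), (24, 28), (27, 33), (30, 21), (33, 40), (36, 78), (39, 25), (63, 30), (66, 52)]
w3 (42, 50) [(-104, 135), (-101, 149), (-98, 150), (-95, 159), (-92, 149), (-89, 212), (-86, 3)]
w3 (43, 50) [(37, 83), (40, 167), (43, 188), (46, 199), (49, 173), (52, 176), (55, 198), (58, 177), (61, 122)]
w4 (33, 43) [(-33, 93), (-30, 139), (-27, 185), (6, 97), (9, 131), (12, 230), (15, 45), (18, 70), (21, 22), (24, 24), (27, 23), (30, 27), (33, 16), (36, 9), (63, 153), (66, 49)]
w4 (42, 50) [(-107, 3), (-104, 64), (-101, 93), (-98, 86), (-95, 93), (-92, 95), (-89, 165), (-86, 40)]
w4 (43, 50) [(37, 17), (40, 130), (43, 141), (46, 163), (49, 171), (52, 164), (55, 173), (58, 169), (61, 221), (64, 3)]
```

carry_out:
  deltas:
    - {"gripper": 0.1,"linear": [-0.0024,0.0044,0],"twist": [0,0,0]}
    - {"gripper": 0.1,"linear": [-0.0029,0.0041,0],"twist": [0,0,0]}
    - {"gripper": 0.1,"linear": [-0.0033,0.0038,0],"twist": [0,0,0]}
    - {"gripper": 0.1,"linear": [-0.0036,0.0034,0],"twist": [0,0,0]}
    - {"gripper": 0.1,"linear": [-0.0039,0.0031,0],"twist": [0,0,0]}

```text
time_s: 10.3
tool_pos: [606.7, 142.1, 105.3]
tool_rot: [[-0.224, 0.975, -0.002], [0.975, 0.224, 0.0], [0.001, -0.002, -1.0]]
force: [-12.8, 1.0, 10.0]
grip_width: 0.21
grip_force: 45.0
```

```bash
cat > q.py <<'E'
from h import *
s=manip.observe(); p=(s['tool_pos'][:2]-O)@R2-[0,105]
f=s['force'][:2]@R2; q=np.arctan2(p[0],p[1])%(2*np.pi)
t=np.array([np.cos(q),-np.sin(q)]);n=np.array([np.sin(q),np.cos(q)])
print('t',s['time_s'],'pos(clamp,axis)',p.round(1),'r',np.hypot(*p).round(1),'q',q.round(3),'Ft',(f@t).round(1),'Fr',(f@n).round(1),'Fz',s['force'][2].round(1),'grip',s['grip_force'],s['grip_width'],'z',s['tool_pos'][2])
E
python3 q.py
```

```text
t 10.3 pos(clamp,axis) [40.9 28.4] r 49.8 q 0.964 Ft -10.2 Fr -7.9 Fz 10.0 grip 45.00710427761078 0.2095391514322188 z 105.27209305739632
```

carry_out:
  deltas:
    - {"gripper": 0.1,"linear": [-0.0042,0.0027,0],"twist": [0,0,0]}
    - {"gripper": 0.1,"linear": [-0.0045,0.0022,0],"twist": [0,0,0]}
    - {"gripper": 0.1,"linear": [-0.0047,0.0018,0],"twist": [0,0,0]}
    - {"gripper": 0.1,"linear": [-0.0048,0.0013,0],"twist": [0,0,0]}
    - {"gripper": 0.1,"linear": [-0.0049,0.0008,0],"twist": [0,0,0]}
    - {"gripper": 0.1,"linear": [-0.005,0.0003,0],"twist": [0,0,0]}
    - {"gripper": 0.1,"linear": [-0.005,-0.0002,0],"twist": [0,0,0]}
    - {"gripper": 0.1,"linear": [-0.0049,-0.0007,0],"twist": [0,0,0]}
    - {"gripper": 0.1,"linear": [-0.0049,-0.0012,0],"twist": [0,0,0]}
    - {"gripper": 0.1,"linear": [-0.0047,-0.0017,0],"twist": [0,0,0]}

```text
time_s: 11.13
tool_pos: [623.1, 98.1, 105.3]
tool_rot: [[-0.224, 0.975, 0.0], [0.975, 0.224, 0.002], [0.002, 0.001, -1.0]]
force: [-2.9, 10.4, 3.5]
grip_width: 0.206
grip_force: 45.0
```

```bash
python3 q.py
```

```text
t 11.1333 pos(clamp,axis) [ 47.1 -18.2] r 50.5 q 1.939 Ft -9.9 Fr -4.3 Fz 3.5 grip 45.00141441822052 0.2062939589288754 z 105.3456183703978
```

Tracking well.

carry_out:
  deltas:
    - {"gripper": 0.1,"linear": [-0.0045,-0.0021,0],"twist": [0,0,0]}
    - {"gripper": 0.1,"linear": [-0.0043,-0.0026,0],"twist": [0,0,0]}
    - {"gripper": 0.1,"linear": [-0.004,-0.003,0],"twist": [0,0,0]}
    - {"gripper": 0.1,"linear": [-0.0037,-0.0034,0],"twist": [0,0,0]}
    - {"gripper": 0.1,"linear": [-0.0033,-0.0037,0],"twist": [0,0,0]}
    - {"gripper": 0.1,"linear": [-0.0029,-0.004,0],"twist": [0,0,0]}
    - {"gripper": 0.1,"linear": [-0.0025,-0.0043,0],"twist": [0,0,0]}
    - {"gripper": 0.1,"linear": [-0.0021,-0.0045,0],"twist": [0,0,0]}
    - {"gripper": 0.1,"linear": [-0.0016,-0.0047,0],"twist": [0,0,0]}
    - {"gripper": 0.1,"linear": [-0.0011,-0.0049,0],"twist": [0,0,0]}

```text
time_s: 11.97
tool_pos: [595.0, 59.5, 105.4]
tool_rot: [[-0.223, 0.975, 0.005], [0.975, 0.223, 0.001], [-0.0, 0.005, -1.0]]
force: [9.9, 4.1, -2.5]
grip_width: 0.209
grip_force: 45.0
```

```bash
python3 q.py
```

```text
t 11.9667 pos(clamp,axis) [ 11.  -49.5] r 50.7 q 2.922 Ft -10.7 Fr 0.6 Fz -2.5 grip 44.99942243099213 0.20854297008779582 z 105.44384576796418
```

carry_out:
  deltas:
    - {"gripper": 0.1,"linear": [-0.0007,-0.005,0],"twist": [0,0,0]}
    - {"gripper": 0.1,"linear": [-0.0002,-0.005,0],"twist": [0,0,0]}
    - {"gripper": 0.1,"linear": [0.0003,-0.005,0],"twist": [0,0,0]}
    - {"gripper": 0.1,"linear": [0.0008,-0.0049,0],"twist": [0,0,0]}
    - {"gripper": 0.1,"linear": [0.0013,-0.0048,0],"twist": [0,0,0]}
    - {"gripper": 0.1,"linear": [0,0,0],"twist": [0,0,0]}
    - {"gripper": 0.1,"linear": [0,0,0],"twist": [0,0,0]}

```text
time_s: 12.55
tool_pos: [570.1, 54.7, 105.4]
tool_rot: [[-0.223, 0.975, 0.003], [0.975, 0.223, -0.0], [-0.001, 0.003, -1.0]]
force: [3.4, -1.8, 1.1]
grip_width: 0.207
grip_force: 45.0
```

```bash
python3 q.py; python3 - <<'E'
from h import *
s=manip.observe(); im=grab('wrist','w5'); np.savez('pics/w5s.npz',p=s['tool_pos'],R=s['tool_rot'])
c=cloud('w5'); m=(abs(c[...,0])<20)
for lo,hi,zl,zh in((-60,30,33,43),(-110,-70,42,50),(0,70,43,50)):
    y=c[...,1][m&(c[...,2]>zl)&(c[...,2]<zh)&(c[...,1]>lo)&(c[...,1]<hi)]
    h,e=np.histogram(y,bins=np.arange(lo,hi+1,1)); print((zl,zh),[(int(e[i]),int(h[i])) for i in range(len(h)) if h[i]>2])
c=im['color'][230:430,220:400,::-1]; cv2.imwrite('pics/c5.png',cv2.resize(c,None,fx=3,fy=3,interpolation=cv2.INTER_CUBIC))
im=grab('side','s5'); c=im['color'][230:380,250:370,::-1]; cv2.imwrite('pics/c6.png',cv2.resize(c,None,fx=4,fy=4,interpolation=cv2.INTER_CUBIC))
a=cv2.imread('pics/c5.png');b=cv2.imread('pics/c6.png')[:600,:260]
out=np.zeros((600,800,3),np.uint8); out[:,:540]=a; out[:,540:]=b[:, :260]; cv2.imwrite('pics/m5.png',out)
E
```

```text
t 12.55 pos(clamp,axis) [-14.3 -48.6] r 50.6 q 3.428 Ft -3.5 Fr 1.6 Fz 1.1 grip 45.00031292438507 0.20652229771018454 z 105.39016328789855
(33, 43) [(-60, 42), (-59, 42), (-58, 41), (-57, 43), (-56, 38), (-55, 44), (-54, 42), (-53, 39), (-52, 47), (-51, 39), (-50, 32), (-49, 44), (-48, 39), (-47, 49), (-46, 53), (-45, 46), (-44, 3), (-15, 4), (-14, 3), (-12, 15), (-11, 17), (-10, 31), (-9, 24), (-8, 9), (-7, 9), (-6, 10), (-5, 9), (-4, 9), (-3, 6), (-2, 7), (-1, 7), (1, 3), (2, 4)]
(42, 50) []
(43, 50) [(34, 4)]
```

View pics/m5.png

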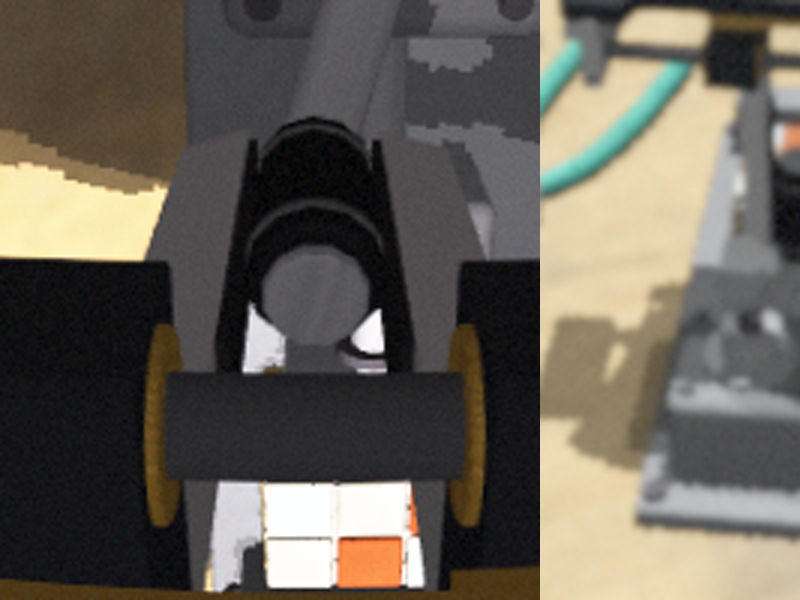

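The pad is hidden behind the sleeve in the wrist crop (sleeve cap at about (318,295)), so I'll use the drag force instead.

carry_out:
  deltas:
    - {"gripper": 0.1,"linear": [0.0018,-0.0047,0],"twist": [0,0,0]}
    - {"gripper": 0.1,"linear": [0.0023,-0.0045,0],"twist": [0,0,0]}
    - {"gripper": 0.1,"linear": [0.0027,-0.0042,0],"twist": [0,0,0]}

```text
time_s: 12.9
tool_pos: [555.9, 57.8, 105.4]
tool_rot: [[-0.223, 0.975, 0.004], [0.975, 0.223, -0.001], [-0.002, 0.003, -1.0]]
force: [8.4, -6.9, 0.5]
grip_width: 0.205
grip_force: 45.0
```

```bash
python3 q.py
```

```text
t 12.9 pos(clamp,axis) [-27.5 -42.3] r 50.5 q 3.718 Ft -10.2 Fr 3.6 Fz 0.5 grip 45.000184178352356 0.20494696636450846 z 105.37718510289673
```

carry_out:
  deltas:
    - {"gripper": 0.1,"linear": [0.0031,-0.0039,0],"twist": [0,0,0]}
    - {"gripper": 0.1,"linear": [0.0035,-0.0036,0],"twist": [0,0,0]}

```text
time_s: 13.07
tool_pos: [546.8, 62.3, 105.4]
tool_rot: [[-0.223, 0.975, 0.003], [0.975, 0.223, -0.002], [-0.002, 0.003, -1.0]]
force: [6.2, -9.0, 2.3]
grip_width: 0.207
grip_force: 45.0
```

```bash
python3 q.py
```

```text
t 13.0667 pos(clamp,axis) [-35.3 -35.9] r 50.3 q 3.918 Ft -10.0 Fr 4.4 Fz 2.3 grip 45.000561475753784 0.20679488851187403 z 105.39517923709788
```

carry_out:
  deltas:
    - {"gripper": 0.1,"linear": [0.0019,-0.0017,0],"twist": [0,0,0]}
    - {"gripper": 0.1,"linear": [0.0019,-0.0015,0],"twist": [0,0,0]}

```text
time_s: 13.23
tool_pos: [542.7, 65.3, 105.4]
tool_rot: [[-0.223, 0.975, 0.003], [0.975, 0.223, -0.002], [-0.002, 0.002, -1.0]]
force: [4.8, -10.8, 2.7]
grip_width: 0.207
grip_force: 45.0
```

```bash
python3 q.py
```

```text
t 13.2333 pos(clamp,axis) [-38.6 -32.1] r 50.3 q 4.019 Ft -10.4 Fr 5.7 Fz 2.7 grip 45.00079035758972 0.207280483969905 z 105.37516550819409
```

carry_out:
  deltas:
    - {"gripper": 0.1,"linear": [0.002,-0.0015,0],"twist": [0,0,0]}
    - {"gripper": 0.1,"linear": [0.0021,-0.0013,0],"twist": [0,0,0]}

```text
time_s: 13.4
tool_pos: [539.0, 68.5, 105.4]
tool_rot: [[-0.223, 0.975, 0.002], [0.975, 0.223, -0.002], [-0.002, 0.002, -1.0]]
force: [3.5, -11.2, 3.7]
grip_width: 0.206
grip_force: 45.0
```

```bash
python3 q.py
```

```text
t 13.4 pos(clamp,axis) [-41.5 -28.1] r 50.2 q 4.117 Ft -10.2 Fr 5.8 Fz 3.7 grip 45.001176595687866 0.20583262233860392 z 105.36554493573558
```

carry_out:
  deltas:
    - {"gripper": 0.1,"linear": [0.0022,-0.0013,0],"twist": [0,0,0]}
    - {"gripper": 0.1,"linear": [0.0022,-0.0011,0],"twist": [0,0,0]}

```text
time_s: 13.57
tool_pos: [535.5, 72.1, 105.3]
tool_rot: [[-0.223, 0.975, 0.002], [0.975, 0.223, -0.002], [-0.003, 0.001, -1.0]]
force: [2.6, -12.2, 6.0]
grip_width: 0.204
grip_force: 45.0
```

```bash
python3 q.py
```

```text
t 13.5667 pos(clamp,axis) [-44.1 -23.8] r 50.1 q 4.217 Ft -10.8 Fr 6.1 Fz 6.0 grip 45.001423358917236 0.20436271583538232 z 105.32609155023177
```

carry_out:
  deltas:
    - {"gripper": 0.1,"linear": [0.0023,-0.0011,0],"twist": [0,0,0]}
    - {"gripper": 0.1,"linear": [0.0023,-0.0009,0],"twist": [0,0,0]}

```text
time_s: 13.73
tool_pos: [532.5, 76.0, 105.3]
tool_rot: [[-0.223, 0.975, 0.001], [0.975, 0.223, -0.002], [-0.003, 0.001, -1.0]]
force: [0.9, -14.4, 5.3]
grip_width: 0.208
grip_force: 45.0
```

```bash
python3 q.py
```

```text
t 13.7333 pos(clamp,axis) [-46.2 -19.4] r 50.1 q 4.315 Ft -12.2 Fr 7.7 Fz 5.3 grip 45.00153422355652 0.20810168668975187 z 105.34374214423528
```

carry_out:
  deltas:
    - {"gripper": 0.1,"linear": [0.0024,-0.0009,0],"twist": [0,0,0]}
    - {"gripper": 0.1,"linear": [0.0024,-0.0006,0],"twist": [0,0,0]}

```text
time_s: 13.9
tool_pos: [529.9, 80.2, 105.3]
tool_rot: [[-0.223, 0.975, 0.001], [0.975, 0.223, -0.003], [-0.003, 0.001, -1.0]]
force: [0.7, -15.6, 6.7]
grip_width: 0.205
grip_force: 45.0
```

```bash
python3 q.py
```

```text
t 13.9 pos(clamp,axis) [-47.8 -14.7] r 50.0 q 4.415 Ft -13.9 Fr 7.2 Fz 6.7 grip 45.002086758613586 0.2049716007208772 z 105.31615189497862
```

carry_out:
  deltas:
    - {"gripper": 0.1,"linear": [0.0025,-0.0006,0],"twist": [0,0,0]}
    - {"gripper": 0.1,"linear": [0.0025,-0.0004,0],"twist": [0,0,0]}

```text
time_s: 14.07
tool_pos: [527.7, 84.7, 105.3]
tool_rot: [[-0.223, 0.975, 0.001], [0.975, 0.223, -0.003], [-0.003, 0.0, -1.0]]
force: [-0.9, -17.0, 7.3]
grip_width: 0.208
grip_force: 45.0
```

```bash
python3 q.py
```

```text
t 14.0667 pos(clamp,axis) [-48.9  -9.8] r 49.9 q 4.515 Ft -15.2 Fr 7.8 Fz 7.3 grip 45.0026661157608 0.20849585524648284 z 105.3108777558683
```

carry_out:
  deltas:
    - {"gripper": 0.1,"linear": [0,0,0],"twist": [0,0,0]}
    - {"gripper": 0.1,"linear": [0,0,0],"twist": [0,0,0]}
    - {"gripper": 0.1,"linear": [0,0,0],"twist": [0,0,0]}

```text
time_s: 14.32
tool_pos: [527.6, 84.9, 105.3]
tool_rot: [[-0.223, 0.975, 0.0], [0.975, 0.223, -0.003], [-0.003, -0.0, -1.0]]
force: [-2.2, -14.5, 7.1]
grip_width: 0.205
grip_force: 45.0
```

```bash
python3 q.py
```

```text
t 14.3167 pos(clamp,axis) [-49.   -9.5] r 49.9 q 4.52 Ft -12.4 Fr 7.9 Fz 7.1 grip 45.002776980400085 0.20452784939802626 z 105.30153285233287
```

carry_out:
  deltas:
    - {"gripper": 0.1,"linear": [0.0015,-0.0001,0],"twist": [0,0,0]}
    - {"gripper": 0.1,"linear": [0,0,0],"twist": [0,0,0]}
    - {"gripper": 0.1,"linear": [-0.001,-0.0005,0],"twist": [0,0,0]}
    - {"gripper": 0.1,"linear": [-0.001,-0.0005,0],"twist": [0,0,0]}
    - {"gripper": 0.1,"linear": [0,0,0],"twist": [0,0,0]}
    - {"gripper": 0.1,"linear": [0,0,0],"twist": [0,0,0]}

```text
time_s: 14.82
tool_pos: [527.0, 85.7, 105.3]
tool_rot: [[-0.223, 0.975, 0.002], [0.975, 0.223, -0.0], [-0.0, 0.002, -1.0]]
force: [2.7, -2.2, 7.4]
grip_width: 0.21
grip_force: 45.0
```

```bash
python3 q.py
```

```text
t 14.8167 pos(clamp,axis) [-49.4  -8.7] r 50.2 q 4.538 Ft -3.0 Fr -1.6 Fz 7.4 grip 45.00189542770386 0.21049214748135325 z 105.29043509126598
```

carry_out:
  deltas:
    - {"gripper": 0.1,"linear": [0,0,0],"twist": [0,0,0]}
    - {"gripper": 0.1,"linear": [0,0,0],"twist": [0,0,0]}
  squeeze: 10

```text
time_s: 14.98
tool_pos: [526.8, 85.9, 104.9]
tool_rot: [[-0.223, 0.975, 0.001], [0.975, 0.223, 0.0], [-0.0, 0.001, -1.0]]
force: [4.9, 0.6, 4.0]
grip_width: 0.206
grip_force: 10.0
```

carry_out:
  deltas:
    - {"gripper": 0.36,"linear": [0,0,0],"twist": [0,0,0]}
    - {"gripper": 0.36,"linear": [0,0,0],"twist": [0,0,0]}
    - {"gripper": 0.36,"linear": [0,0,0],"twist": [0,0,0]}
    - {"gripper": 0.36,"linear": [0,0,0],"twist": [0,0,0]}
    - {"gripper": 0.36,"linear": [0,0,0],"twist": [0,0,0]}

```text
time_s: 15.4
tool_pos: [526.2, 85.7, 104.4]
tool_rot: [[-0.223, 0.975, -0.001], [0.975, 0.223, -0.0], [0.0, -0.001, -1.0]]
force: [0.5, 0.4, -0.6]
grip_width: 0.357
grip_force: 0.0
```

```bash
python3 q.py
```

```text
t 15.4 pos(clamp,axis) [-50.1  -8.5] r 50.9 q 4.545 Ft 0.2 Fr -0.6 Fz -0.6 grip 0.0 0.3573838059036116 z 104.40014260845565
```

Free. Next I rise straight up and move back from the clamp to take a last look.

carry_out:
  deltas:
    - {"gripper": 0.36,"linear": [0,0,-0.015],"twist": [0,0,0]}
    - {"gripper": 0.36,"linear": [0,0,-0.025],"twist": [0,0,0]}
    - {"gripper": 0.36,"linear": [0,0,-0.03],"twist": [0,0,0]}
    - {"gripper": 0.36,"linear": [0,0,-0.03],"twist": [0,0,0]}
    - {"gripper": 0.36,"linear": [-0.03,0,0],"twist": [0,0,0]}
    - {"gripper": 0.36,"linear": [-0.03,0,0],"twist": [0,0,0]}
    - {"gripper": 0.36,"linear": [-0.03,0,0],"twist": [0,0,0]}
    - {"gripper": 0.36,"linear": [-0.03,0,0],"twist": [0,0,0]}
    - {"gripper": 0.36,"linear": [0,0,0],"twist": [0,0,0]}
    - {"gripper": 0.36,"linear": [0,0,0],"twist": [0,0,0]}

```text
time_s: 16.23
tool_pos: [553.1, -32.3, 204.3]
tool_rot: [[-0.221, 0.975, -0.001], [0.975, 0.221, 0.0], [0.0, -0.001, -1.0]]
force: [0.8, 2.0, 0.2]
grip_width: 0.358
grip_force: 0.0
```

```bash
python3 - <<'E'
from h import *
s=manip.observe(); im=grab('wrist','w6'); np.savez('pics/w6s.npz',p=s['tool_pos'],R=s['tool_rot']); print(s['tool_pos'],s['force'])
E
```

```text
[553.13143805 -32.32230283 204.28506316] [0.78339662 1.97353289 0.19688628]
```

View pics/w6.png

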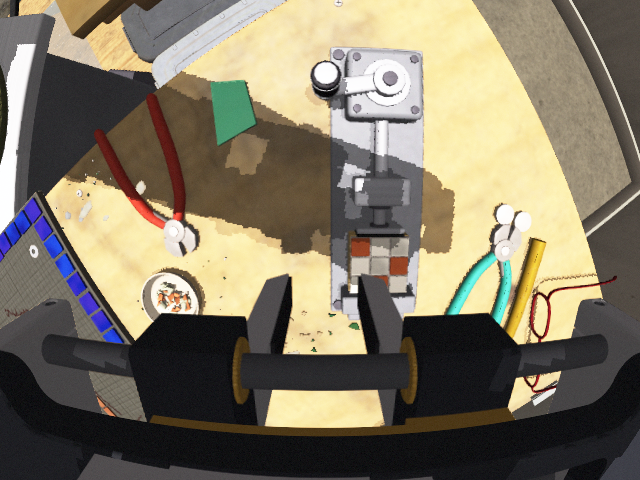

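The block at (378,260) is held squarely between the pad (380,232) and the fence (380,290). The bystanders are untouched and the arm is clear.

```bash
python3 -c "
from bench import manip
print(manip.job_done())"
```

```text
the job is handed in; nothing more can be done
None
```

The block is clamped square and centred against the fence at roughly 28 N (estimated from crank drag), the sleeve is released, the bystanders look undisturbed, and I handed the job in at about 16 s; no verdict came back.

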